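Hang the parts bin on the rack rail and slide it home

ROBOT

A 6-joint arm with a two-finger parallel gripper is mounted at the origin on the work surface. World frame = base frame: x ahead of the robot, y to its left, z up, the work surface at z = 0. Lengths are in m, angles in rad, forces in N, time in s.
With the tool pointing down it reaches from about 0.375 to 0.9 m from the base axis. Payload 3.1 kg.
Tool frame: the origin (TCP) lies midway between the tips of the shut fingers; the grasp point (between the pads) lies 19 mm behind it; z points along the fingers, y is the line along which they close (so a half turn about z gives the same grasp; the last joint's range is limited). The gripper opens to 87 mm and grips with 3 to 60 N. Pads are 19 mm wide; open, the fingers measure 117 mm over their backs; the gripper's body (75 mm by 190 mm) begins 51 mm behind the grasp point.
Start: joints at [1.085, 0.527, 1.433, -0, 1.181, -0.178], TCP at [0.189, 0.596, 0.223] pointing down, gripper open.
Joint ranges: [-3.08, 3.08], [-0.75, 2.2], [0.22, 2.44], [-1.43, 4.57], [0, 2.65], [-2.85, 2.85]. Speed limits (rad/s): [2.79, 2.79, 3.14, 3.14, 3.14, 3.14].

INTERFACE

Orientations are given as a rotation vector (axis times angle).
In Python, from plant import manip, vision, finder gives the robot as it stands.
- The arm moves only by the tool arm_command, never from a script. Its argument "motion" is a list of rows, each a list of 3 entries, a list of its own where there are three numbers: the shift along the world's x, y, z in cm, then the turn, a rotation vector about the world's x, y, z in degrees, then the closure, from 0 (fully open) to 1 (shut). A call has exactly 8 rows; each row is the pose to reach, as a shift and turn from the pose commanded when the call began; what a row does not reach only later rows make up. A row lasts 1/10 s, in which the tool goes at most 50 mm and 8.59 degrees, less where a joint would pass 70% of its speed; a pose out of reach is approached as far as the arm can. A call with a gripper value outside its range is refused whole. The fingers move at their own pace and stop on an object; the grip force is fixed at half the most. Time passes only in rows, so rows that repeat a pose let the fingers close, or fill a call up. It gives the time, the measured TCP pose, the force, the opening and the grip force at its end, in the units of the state.
- manip.sense(): the state, without advancing time (a new reading comes with each control period).
- vision.read_camera(name): name is "scene" or "top" or "wrist"; returns a dict with "frame" (480x640x3 uint8, blue, green, red), "camera_matrix" (3x3 intrinsics, pixels), "eye" and "rotation" of the camera in the world. Camera axes: x right, y down, z forward; pixel columns grow to the right and rows downward; lengths in m; the calibration is good to about 2 mm. A picture is of the moment at which its call begins. There is no depth.
- manip.hand_in(): hands the job in; it is judged then, once.
Trained networks look in a picture, given as the dict that the camera call returned (one of the last four; its "shot" number tells which), for a name from the list of things; names that differ only in an ending like _2 or _b are one class to them, and where a whole thing is asked for, a point or a joint stands for the part that bears it (a point fixed in the world has none). Each returns a list of dicts, best first, with "conf" (0 to 1); they miss things now and then, are a little off and sometimes report something else, mostly with a low value. They report only what shows in the picture. A call takes as long as a camera call. They do not tell look-alikes from the thing itself.
- finder.search_frame(picture, query): "at" ([column, row] in pixels, amid what is visible of it).
The state is a dict: "clock": time; "joint_pos": joint angles; "qvel": joint speeds; "joint_torque": joint torques, N m; "tool_pos": TCP position; "tool_rot": TCP orientation; "wrist_force": force on the tool from outside, world axes, zero at the start; "ft_torque": the same for the moment, N m; "gripper_width": finger opening in m; "finger_force": force on a finger pad.
Only numpy, scipy, OpenCV 4.12 (cv2) and the standard library are available. Lean on these libraries where they do the work, as an engineer would, in place of code of your own. Each camera call takes 0.05 s, during which the arm holds its last target. There are 200 camera calls.

TASK

Hook the small parts bin over the rack's rail at the open right-hand end, where no bar covers the rail, then slide it along to the left until it has pushed the stop's springy sleeve fully home. Leave it hanging there by itself, sleeve pushed in. The bin is full, so keep it upright, and leave the foam tray, the tote and the ring where they are.

Things in the scene. Friction and masses are not known exactly. Their poses are not given: they have to be found in the camera images.
- bin: Small open black bin, 0.3 kg, standing on the bench; a steel hanger strap rises from its front wall to a hook. Origin: on the underside, below the strap's centre; z up, x from front to rear (the hook's side), y along the width. Bin x -2.5 to 39.5, y -45 to 45 mm, rim at z = 45 mm. Strap 24 mm wide (y), 5 mm thick about x = 0, up to z = 133 mm. It hangs level on the rail.
- bin_grip (a point): Good grasp point on the strap, 75 mm above the bin's underside, 58 mm below the hook's top; axes as the bin's. Fingers close across the 24 mm width (y), the tool leaning back to the robot (towards the strap's plain side): upright, its body would strike the hook and later the beam; gripped higher, the fingers would strike the rail.
- bin_hook (a point): Middle of the underside of the hook's bridge (x = 13.5, z = 128 mm in the bin); it sits on top of the rail when hung. The hook opens downward: inside gap 22 mm (x = 2.5 to 24.5 mm in the bin), bridge and tip 5 mm thick, 24 mm wide; the tip reaches 14 mm below this point.
- rack: Fixed bench rack. Origin on the bench below the middle of the rail; y along the rail (+ is left seen from the robot), x away from the robot. Rail: round bar, 12 mm diameter, axis x = 0, z = 200 mm, between 20 mm uprights at y = -240 and 240 mm. A beam overhangs its whole length: x -14 to -2, z 310 to 342 mm, so the tool must lean back to the robot by 25 to 45 degrees at the rail.
- rail_open (a point): On the rail's axis in its open part (y = -120, z = 200 mm in the rack); axes as the rack's. The rail is open above from y = -230 to -60 mm; from there to the left upright an anti-lift bar (x 1 to 9, underside z = 219 mm, its end flared up) covers it, too low for the hook to be lifted on or off.
- sleeve (a joint): Travel of the stop's sleeve: 0 out, 0.012 m fully in; weak return spring (0.3 N). The stop, a black 34 mm block, is clamped on the rail under the bar; the grey sleeve, 25 mm diameter round the rail, stands out 62 mm to the right (50 in). Its place varies and is not measured: find it by sight or touch. Sleeve in: the strap's middle is between y = 0 and 100 mm in the rack.
- foam_tray: Black foam tray 100 x 220 x 26 mm with three white discs, 34 mm high in all, on the bench below and behind the rail. Origin: centre of its underside. Leave alone.
- tote: Open blue tote 130 x 170 x 70 mm at the left. Origin: centre of its underside. Leave alone.
- cover_ring: White ring, 68 mm outside, 40 mm inside, 18 mm high, lying flat at the right. Origin: centre of its underside. Leave alone.
Mind the look-alikes: they are no part of the job. Leave any purple look-alike of the bin alone.

How it is judged:
On the way:
1. the bin's hook is over the rail in the open right-hand part, the sleeve still out (x of bin_hook in the frame of rack between -0.008 and 0.008 m and z of bin_hook in the frame of rack between 0.2 and 0.214 m and angle between bin's own z axis and vertical below 0.2 rad and y of bin_hook in the frame of rack between -0.23 and -0.04 m and value of joint sleeve below 0.003 m), for 0.1 s.
At the end, for the whole second after the job is handed in: Released, the bin hangs on the rail by its hook (within 8 mm of the axis in x, underside 0 to 14 mm above it), within 0.2 rad of upright, at rest (under 30 mm/s, 0.5 rad/s), at y = -20 to 120 mm in the rack, and keeps the sleeve pushed in by more than 7 of its 12 mm (x of bin_hook in the frame of rack between -0.008 and 0.008 m and z of bin_hook in the frame of rack between 0.2 and 0.214 m and angle between bin's own z axis and vertical below 0.2 rad and y of bin_hook in the frame of rack between -0.02 and 0.12 m and value of joint sleeve above 0.007 m and linear speed of bin below 0.03 m/s and angular speed of bin below 0.5 rad/s); the robot touches nothing.
It fails at once if the bin is tipped by more than 0.5 rad (angle between bin's own z axis and vertical above 0.5 rad).
It fails at once if the foam tray is moved by more than 20 mm (distance of foam_tray from where it was at the start of the episode above 0.02 m).
It fails at once if the tote is moved by more than 20 mm (distance of tote from where it was at the start of the episode above 0.02 m).
It fails at once if the ring is moved by more than 20 mm (distance of cover_ring from where it was at the start of the episode above 0.02 m).
It also fails if it takes over 53 s, if anything falls off the work surface, if the arm or the gripper's body presses on something with over 40 N, if the wrist force passes 120 N, or if a joint passes its speed limit or range.

## Working session

There is one attempt and no reset: what is moved stays moved. The work goes in short steps, Python scripts to look and compute and a tool call to move; the robot and the scene stay as the last step left them, time stands still between calls to the robot, and variables do not carry over. Pictures are saved under pics/ and viewed, at most 15 in all, crops included, and the job is handed in when it is done.

Besides the shell and the picture viewer there is one more tool, called as a command line: name --argument value ..., lists and objects as JSON in quotes. arm_command: Moves the arm, as the interface text tells. Its arguments: {"type":"object","properties":{"motion":{"type":"array"}},"required":["motion"]}

```bash
mkdir -p pics; cat > h.py <<'E'
import numpy as np, cv2
from plant import manip, vision, finder
np.set_printoptions(precision=4,suppress=True)
def proj(c,p):
    K=np.array(c["camera_matrix"]);R=np.array(c["rotation"]);q=R.T@(np.array(p)-np.array(c["eye"]));q=K@q;return q[:2]/q[2]
def ray(c,uv):
    K=np.array(c["camera_matrix"]);R=np.array(c["rotation"]);d=R@np.linalg.solve(K,[uv[0],uv[1],1]);return np.array(c["eye"]),d/np.linalg.norm(d)
def atz(c,uv,z):
    e,d=ray(c,uv);return e+d*(z-e[2])/d[2]
def tri(*cu):
    A=np.zeros((3,3));b=np.zeros(3)
    for c,uv in cu:
        e,d=ray(c,uv);P=np.eye(3)-np.outer(d,d);A+=P;b+=P@e
    return np.linalg.solve(A,b)
E
python3 - <<'E'
from h import *
s=manip.sense();print(s)
for n in("scene","top"):
    c=vision.read_camera(n);cv2.imwrite(f"pics/{n}1.png",c["frame"]);print(n,np.array(c["eye"]),np.array(c["rotation"]).tolist())
    for q in("bin","rack","bin_hook","bin_grip","sleeve","foam_tray","tote","cover_ring"):
        try:print(q,[(np.round(r["at"]),round(r["conf"],2)) for r in finder.search_frame(c,q)[:4]])
        except Exception as e:print(q,e)
E
```

```text
{'clock': 0.0, 'joint_pos': array([ 1.0845,  0.5285,  1.4339, -0.    ,  1.1813, -0.1785]), 'qvel': array([-0.0003,  0.0017, -0.0004, -0.0024,  0.0007, -0.0011]), 'joint_torque': array([  0.0005, -44.0043, -17.6593,   0.0632,   0.0585,  -0.0002]), 'tool_pos': array([0.189 , 0.595 , 0.2216]), 'tool_rot': array([-0.4814, -3.1038,  0.0031]), 'wrist_force': array([-0.0666,  0.3596,  0.1006]), 'ft_torque': array([-0.0347,  0.0185,  0.0117]), 'finger_force': 0.0, 'gripper_width': 0.0869936099524228}
scene [0.9672 0.2435 0.8414] [-1.4211316728628778, -2.352862722698493, 0.7065436516118744]
bin [(array([406., 213.]), 0.98), (array([371., 276.]), 0.89), (array([303., 262.]), 0.79), (array([274., 197.]), 0.67)]
rack [(array([243., 250.]), 0.9)]
bin_hook [(array([299., 263.]), 0.95), (array([337., 215.]), 0.92), (array([373., 275.]), 0.77), (array([404., 215.]), 0.59)]
bin_grip [(array([401., 216.]), 0.93), (array([277., 200.]), 0.91), (array([373., 274.]), 0.9), (array([305., 261.]), 0.83)]
sleeve [(array([308., 284.]), 0.65)]
foam_tray [(array([244., 340.]), 0.72)]
tote [(array([500., 310.]), 0.59)]
cover_ring [(array([182., 198.]), 0.84)]
top [0.433  0.0181 1.2793] [-2.150752425601255, 2.1961966669641253, -0.09036098021840004]
bin [(array([365., 272.]), 0.9), (array([272., 253.]), 0.83), (array([314., 285.]), 0.81), (array([268., 311.]), 0.7)]
rack [(array([343., 170.]), 0.83)]
bin_hook [(array([273., 312.]), 0.98), (array([271., 250.]), 0.88), (array([364., 270.]), 0.72), (array([313., 284.]), 0.71)]
bin_grip [(array([270., 252.]), 0.91), (array([318., 283.]), 0.87), (array([366., 268.]), 0.73), (array([269., 311.]), 0.64)]
sleeve [(array([286., 181.]), 0.73)]
foam_tray [(array([328., 151.]), 0.63)]
tote [(array([177., 265.]), 0.62)]
cover_ring [(array([453., 256.]), 0.72)]
```

```bash
sed -i 's/R=np.array(c\["rotation"\])/R=cv2.Rodrigues(np.array(c["rotation"],float))[0]/' h.py; sed -n 4,10p h.py
```

```text
def proj(c,p):
    K=np.array(c["camera_matrix"]);R=cv2.Rodrigues(np.array(c["rotation"],float))[0];q=R.T@(np.array(p)-np.array(c["eye"]));q=K@q;return q[:2]/q[2]
def ray(c,uv):
    K=np.array(c["camera_matrix"]);R=cv2.Rodrigues(np.array(c["rotation"],float))[0];d=R@np.linalg.solve(K,[uv[0],uv[1],1]);return np.array(c["eye"]),d/np.linalg.norm(d)
def atz(c,uv,z):
    e,d=ray(c,uv);return e+d*(z-e[2])/d[2]
def tri(*cu):
```

View pics/scene1.png

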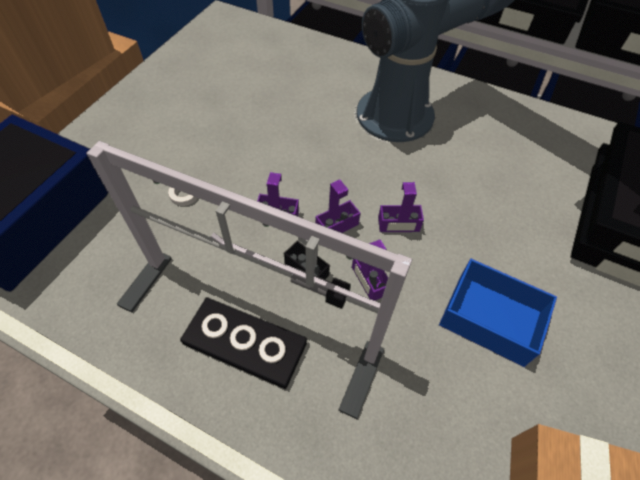

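View pics/top1.png

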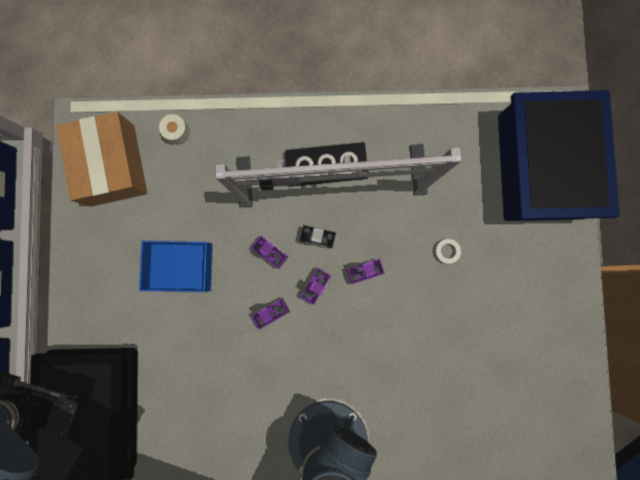

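The scene picture shows possible look-alikes: purple ones at (277,193), (338,210), (401,210), (372,272), and a black one with a steel strap at (305,258), which is (317,236) in the top view. By the description the black one is the bin. I'll check it in a close crop.

```bash
python3 - <<'E'
from h import *
a=cv2.imread("pics/top1.png");b=cv2.imread("pics/scene1.png")
A=cv2.resize(a[215:260,285:350],None,fx=6,fy=6,interpolation=cv2.INTER_CUBIC) #390x270
B=cv2.resize(b[225:310,270:365],None,fx=4.1,fy=4.1,interpolation=cv2.INTER_CUBIC)
C=cv2.resize(a[140:215,205:470],(795,225),interpolation=cv2.INTER_CUBIC)
o=np.zeros((350+225,800,3),np.uint8);o[:270,:390]=A;h=min(350,B.shape[0]);o[:h,400:400+B.shape[1]]=B[:h];o[350:,:795]=C
cv2.imwrite("pics/crop1.png",o)
E
```

```text
(no output)
```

View pics/crop1.png

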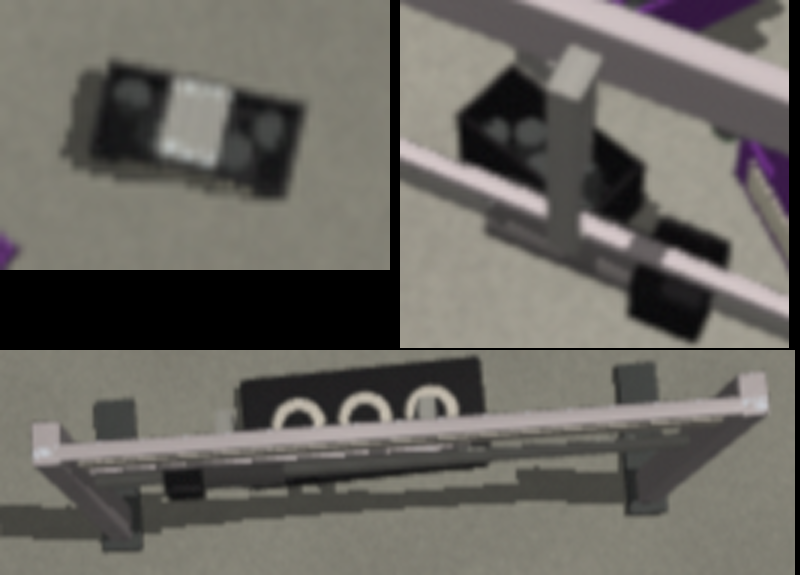

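```bash
python3 - <<'E'
from h import *
from scipy.optimize import least_squares
import pickle
ct=vision.read_camera("top");cs=vision.read_camera("scene");cw=vision.read_camera("wrist")
pickle.dump((ct,cs),open("cams.pkl","wb"));cv2.imwrite("pics/w0.png",cw["frame"])
for c in(ct,cs,cw):print(c["camera_matrix"],c["eye"],c["rotation"])
s=manip.sense();print(s["tool_pos"],s["tool_rot"])
for n,z in((ct,.045),):
    for uv in((317,236),(453,256),(177,265),(328,151),(269,251),(314,286),(364,271),(269,313)):print(uv,atz(n,uv,z))
print("postR",tri((ct,(457,153)),(cs,(98,150))),"postL",tri((ct,(220,171)),(cs,(402,265))))
print("rail", [atz(cs,p,.2) for p in((132,210),(180,231),(215,246),(385,306))])
# bin outline, top
f=ct["frame"];hsv=cv2.cvtColor(f,cv2.COLOR_BGR2HSV)
g=cv2.cvtColor(f,cv2.COLOR_BGR2GRAY)[218:256,290:345]
for r in g[::2]:print(' '.join('%3d'%v for v in r))
E
```

```text
[[470.2309   0.     314.3292]
 [  0.     470.2309 233.9884]
 [  0.       0.       1.    ]] [0.433  0.0181 1.2793] [-2.1508  2.1962 -0.0904]
[[458.5862   0.     309.4353]
 [  0.     458.5862 241.6001]
 [  0.       0.       1.    ]] [0.9672 0.2435 0.8414] [-1.4211 -2.3529  0.7065]
[[402.0402   0.     318.94  ]
 [  0.     402.0402 233.8834]
 [  0.       0.       1.    ]] [0.1181 0.6183 0.3834] [2.3477 1.7171 0.2391]
[0.1893 0.5956 0.2226] [-0.4816 -3.1044  0.    ]
(317, 236) [0.5371 0.0167 0.045 ]
(453, 256) [ 0.477  -0.3383  0.045 ]
(177, 265) [0.4685 0.3857 0.045 ]
(328, 151) [ 0.7647 -0.0175  0.045 ]
(269, 251) [0.5002 0.1437 0.045 ]
(314, 286) [0.4063 0.0273 0.045 ]
(364, 271) [ 0.4426 -0.1042  0.045 ]
(269, 313) [0.339  0.1456 0.045 ]
postR [ 0.6743 -0.2696  0.3404] postL [0.6487 0.2113 0.3407]
rail [array([ 0.6753, -0.2582,  0.2   ]), array([ 0.6726, -0.1567,  0.2   ]), array([ 0.6701, -0.0869,  0.2   ]), array([0.6399, 0.206 , 0.2   ])]
131 130 129 129 129 129 128 128 128 127 127 128 129 128 125 125 126 127 127 126 127 126 126 127 127 126 124 125 126 125 125 125 126 125 124 124 1
[... 3334 characters left out ...]
 128 128 128 128 129 127 128 129 131 129
125 127 129 130 130 129 130 127 125 127 127 126 127 127 125 125 125 127 126 126 128 128 130 129 129 129 128 128 130 131 130 127 126 126 126 126 129 129 127 126 127 129 130 130 130 128 129 126 125 126 126 126 128 131 131
125 126 125 126 127 126 127 127 127 129 128 127 129 129 128 126 126 127 125 126 127 128 128 130 129 130 131 132 131 130 128 127 127 130 129 127 129 129 125 126 127 128 129 129 130 129 128 127 126 128 129 128 126 126 126
126 127 127 127 126 127 128 127 128 128 126 126 127 129 129 128 129 127 126 128 128 129 130 130 127 127 129 129 128 128 127 127 127 128 128 126 128 127 128 127 128 128 128 129 128 128 128 129 128 129 130 129 126 126 127
```

```bash
python3 - <<'E'
from h import *
import pickle
ct,cs=pickle.load(open("cams.pkl","rb"))
print("bridge",atz(ct,(315.5,227.5),.133),atz(ct,(315.5,240.6),.133))
# predict for both hypotheses corners of bin
from itertools import product
def show(x,y,yaw):
    R=lambda p:np.array([x+np.cos(yaw)*p[0]-np.sin(yaw)*p[1],y+np.sin(yaw)*p[0]+np.cos(yaw)*p[1],p[2]])
    o=cv2.resize(ct["frame"][215:260,285:350],None,fx=6,fy=6,interpolation=cv2.INTER_CUBIC)
    for z,x0,x1,y0,y1,col in((.045,-.0025,.0395,-.045,.045,(0,255,0)),(.0,-.0025,.0395,-.045,.045,(0,255,255)),(.133,-.0025,.0295,-.012,.012,(0,0,255))):
        P=np.array([(proj(ct,R((a,b,z)))-[285,215]+.5)*6 for a,b in((x0,y0),(x1,y0),(x1,y1),(x0,y1))])
        cv2.polylines(o,[P.astype(int)],True,col,1)
    return o
c=atz(ct,(315.3,234.0),.133)[:2];print(c)
o=[]
for yw in(-13,167):
    w=np.radians(yw);p=c-.0135*np.array([np.cos(w),np.sin(w)]);print(yw,p);o.append(show(*p,w))
def prof(c,col,r0,r1):
    g=cv2.cvtColor(c["frame"],cv2.COLOR_BGR2GRAY);return g[r0:r1,col]
print("scene cols");[print(u,int(v0:=210+(u-132)*.44)-8,prof(cs,u,int(v0)-8,int(v0)+14)) for u in(145,160,175,190,205)]
print("top cols");[print(u,prof(ct,u,150,180)) for u in(370,385,400,440)]
C=cv2.resize(cs["frame"][180:330,110:410],(780,390),interpolation=cv2.INTER_CUBIC)
o=np.hstack(o);out=np.zeros((270+330,800,3),np.uint8);out[:270,:780]=o;out[270:,:780]=C[60:]
cv2.imwrite("pics/ov1.png",out)
E
```

```text
bridge [0.5506 0.0201 0.133 ] [0.5184 0.0207 0.133 ]
[0.5346 0.0209]
-13 [0.5215 0.0239]
167 [0.5478 0.0178]
scene cols
145 207 [152 150 140 112  88  83  84  85  84  81  80  89  92  90  85  81  80  80
  80  80  81  80]
160 214 [151 144 114  88  88 113 139 137 119 111 135 149 149 150 151 149 149 151
 153 153 152 151]
175 220 [156 151 129  97  83  91 111 128 121 109 124 145 152 153 155 156 157 157
 157 157 156 156]
190 227 [148 129  98  84  85  97 119 121 113 128 149 157 159 157 155 153 154 156
 158 157 156 156]
205 234 [132 100  85  88 110 133 128 112 117 148 159 158 156 158 158 158 159 158
 157 158 157 160]
top cols
370 [128 128 128 128 127 125 126 127 129 126 122 139 161 167 171 170 141 127
 119  86 106 115  93  75  74  72  80 109 127 128]
385 [127 126 127 128 128 130 131 128 127 123 140 161 167 171 170 138 114 106
  82 105 115  94  75  74  72  86 113 127 125 101]
400 [128 129 129 127 128 128 128 128 124 142 162 168 172 169 136 112 105  84
 108 118  96  76  73  72  85 111 126 129 130 127]
440 [124 123 123 123 124 125 145 165 171 175 176 150 135 123  83  70  64  63
  64  64  63  64  67  67  67  67  73  91 113 123]
```

View pics/ov1.png

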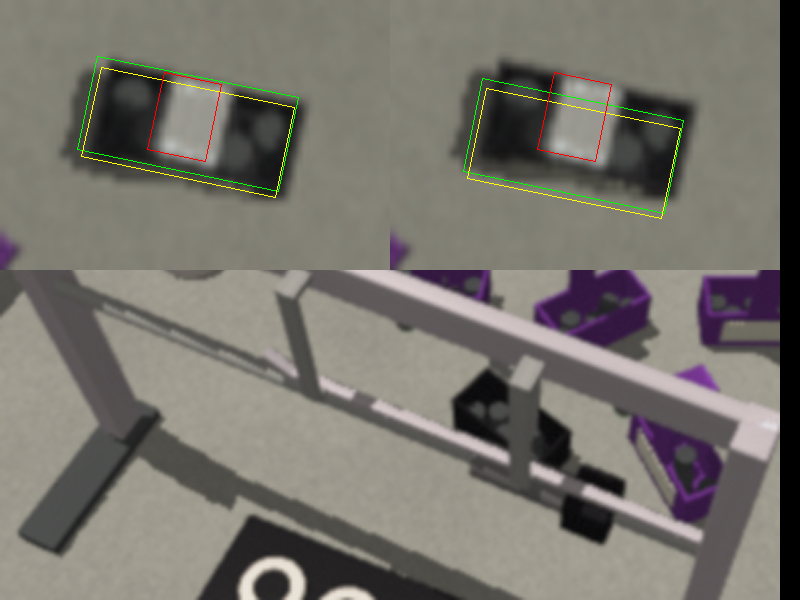

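```bash
python3 - <<'E'
from h import *
import pickle
ct,cs=pickle.load(open("cams.pkl","rb"))
for uv in((160,220),(175,225.7),(190,232),(205,238.6)):print("S",atz(cs,uv,.2))
for uv in((370,171),(385,170),(400,169)):print("T",atz(ct,uv,.2))
yw=np.radians(3.05);o=np.array([.6615,-.0292])
ey=np.array([-np.sin(yw),np.cos(yw)]);ex=np.array([np.cos(yw),np.sin(yw)])
p=atz(cs,(338.8,293.5),.2)[:2];print("stop rack xy",ex@(p-o),ey@(p-o))
p=atz(ct,(205+183/3,140+135/3),.2)[:2];print("stop top",ex@(p-o),ey@(p-o))
for y in(-.24,-.12,-.06,.24):
    q=o+ey*y;print(y,q,proj(cs,[*q,.2]),proj(ct,[*q,.2]))
E
```

```text
S [ 0.6698 -0.2013  0.2   ]
S [ 0.6675 -0.171   0.2   ]
S [ 0.6663 -0.1405  0.2   ]
S [ 0.6656 -0.1102  0.2   ]
T [ 0.6733 -0.1098  0.2   ]
T [ 0.6749 -0.1448  0.2   ]
T [ 0.6765 -0.1798  0.2   ]
stop rack xy 0.0008512133672666806 0.16330030425933892
stop top -0.007257343110772915 0.16286604446931974
-0.24 [ 0.6743 -0.2689] [127.6322 207.3405] [438.3204 169.1261]
-0.12 [ 0.6679 -0.149 ] [185.3434 230.7432] [386.9356 172.9405]
-0.06 [ 0.6647 -0.0891] [215.7367 243.0681] [361.242  174.8478]
0.24 [0.6487 0.2105] [385.4785 311.9008] [232.7629 184.3852]
```

```bash
cat >> h.py <<'E'
from scipy.spatial.transform import Rotation as Ro
def Rg(yaw_deg,lean,flip):
    w=np.radians(yaw_deg);L=np.radians(lean)
    z=np.array([np.sin(L)*np.cos(w),np.sin(L)*np.sin(w),-np.cos(L)]);y=np.array([-np.sin(w),np.cos(w),0])*flip
    return Ro.from_matrix(np.c_[np.cross(y,z),y,z])
E
python3 - <<'E'
from h import *
import pickle
ct,cs=pickle.load(open("cams.pkl","rb"))
print("purple hook",atz(ct,(271,250),.13),"other",atz(ct,(313,284),.13))
R0=Ro.from_rotvec([-.4816,-3.1044,0]);print(R0.as_matrix())
for f in(1,-1):
    R=Rg(-13,35,f);d=(R*R0.inv()).as_rotvec();print(f,np.degrees(d))
    print("z",R.as_matrix()[:,2])
    g=np.array([.520,.020,.075]);z=R.as_matrix()[:,2]
    for b in(0,.06,.12):print(b,g+.019*z-b*z, (g+.019*z-b*z-np.array([.189,.5956,.2226]))*100)
E
```

```text
purple hook [0.4979 0.1301 0.13  ] other [0.413 0.029 0.13 ]
[[-0.953   0.303  -0.0001]
 [ 0.303   0.953   0.    ]
 [ 0.0001 -0.     -1.    ]]
1 [ -9.2492 -33.7689   4.4915]
z [ 0.5589 -0.129  -0.8192]
0 [0.5306 0.0175 0.0594] [ 34.1619 -57.8052 -16.3164]
0.06 [0.4971 0.0253 0.1086] [ 30.8086 -57.031  -11.4015]
0.12 [0.4636 0.033  0.1577] [ 27.4554 -56.2568  -6.4866]
-1 [  50.9548  -13.9579 -167.4411]
z [ 0.5589 -0.129  -0.8192]
0 [0.5306 0.0175 0.0594] [ 34.1619 -57.8052 -16.3164]
0.06 [0.4971 0.0253 0.1086] [ 30.8086 -57.031  -11.4015]
0.12 [0.4636 0.033  0.1577] [ 27.4554 -56.2568  -6.4866]
```

arm_command --motion '[[[2,-4.5,0.3],[-1.2,-4.2,0.6],0.45],[[4,-9,0.6],[-2.3,-8.4,1.1],0.45],[[6,-13.5,0.9],[-3.5,-12.7,1.7],0.45],[[8,-18,1.2],[-4.6,-16.9,2.2],0.45],[[10,-22.5,1.5],[-5.8,-21.1,2.8],0.45],[[12,-27,1.8],[-6.9,-25.3,3.4],0.45],[[14,-31.5,2],[-8.1,-29.5,3.9],0.45],[[16,-36,2],[-9.25,-33.8,4.5],0.45]]'

```text
clock: 1.85
tool_pos: [0.35, 0.2349, 0.2436]
tool_rot: [0.284, 2.512, -0.088]
wrist_force: [2.1, -1.2, 0.2]
gripper_width: 0.0483
finger_force: 0.0
```

arm_command --motion '[[[1.6,-3.3,-0.5],[0,0,0],0.45],[[3.2,-6.6,-1],[0,0,0],0.45],[[4.8,-9.9,-2],[0,0,0],0.45],[[6.4,-13.2,-3.2],[0,0,0],0.45],[[8,-16.5,-4.6],[0,0,0],0.45],[[9.7,-19.9,-6],[0,0,0],0.45],[[9.7,-19.9,-6],[0,0,0],0.45],[[9.7,-19.9,-6],[0,0,0],0.45]]'

```text
clock: 2.65
tool_pos: [0.4515, 0.0361, 0.2006]
tool_rot: [0.294, 2.538, -0.09]
wrist_force: [-0.8, 0.9, -1.0]
gripper_width: 0.0481
finger_force: 0.0
```

```bash
python3 - <<'E'
from h import *
import pickle
c=vision.read_camera("wrist");s=manip.sense();print(s["tool_pos"],s["tool_rot"])
for q in("bin","bin_hook","bin_grip"):print(q,[(np.round(r["at"],1),round(r["conf"],2)) for r in finder.search_frame(c,q)[:5]])
pickle.dump(c,open("w1.pkl","wb"))
f=c["frame"].copy()
w=np.radians(-13)
def B(p,x=.520,y=.020):return np.array([x+np.cos(w)*p[0]-np.sin(w)*p[1],y+np.sin(w)*p[0]+np.cos(w)*p[1],p[2]])
def poly(P,col):cv2.polylines(f,[np.array([proj(c,B(p)) for p in P]).astype(int)],True,col,1)
for z,x0,x1,y0,y1,col in((.045,-.0025,.0395,-.045,.045,(0,255,0)),(.133,-.0025,.0295,-.012,.012,(0,0,255))):
    poly([(x0,y0,z),(x1,y0,z),(x1,y1,z),(x0,y1,z)],col)
poly([(-.0025,-.012,.045),(-.0025,.012,.045),(-.0025,.012,.133),(-.0025,-.012,.133)],(0,255,255))
cv2.imwrite("pics/w1.png",f)
E
```

```text
[0.4506 0.0374 0.2005] [ 0.2908  2.5389 -0.0886]
bin [(array([121.9, 132.2]), 0.95), (array([314.6, 187.8]), 0.89), (array([268.7,  67.7]), 0.6), (array([480.1, 127.7]), 0.58)]
bin_hook [(array([476.8, 128.3]), 0.9), (array([275.2,  68.3]), 0.73), (array([320.8, 189.5]), 0.72), (array([120.4, 129.8]), 0.64)]
bin_grip [(array([317. , 187.6]), 0.96), (array([275.9,  69.5]), 0.81), (array([478.1, 126.2]), 0.79)]
```

View pics/w1.png

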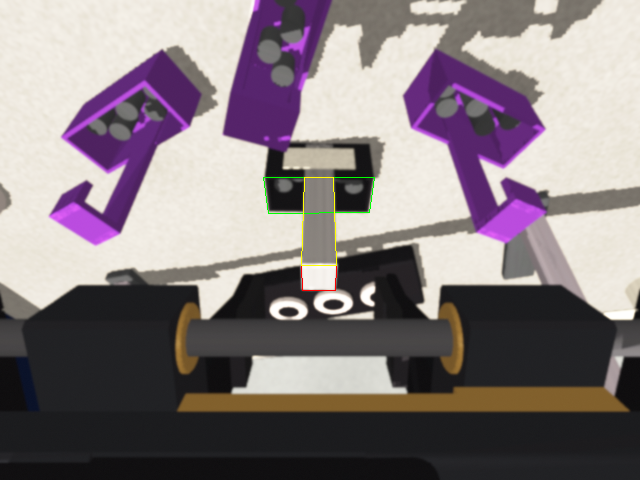

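```bash
python3 - <<'E'
from h import *
import pickle
c=pickle.load(open("w1.pkl","rb"));s=manip.sense()
print(s["clock"],s["joint_pos"],s["tool_pos"],s["tool_rot"],Rg(-13,35,1).as_rotvec(),s["wrist_force"])
print("hooks",atz(c,(85,222),.133),atz(c,(513,215),.133),[atz(c,p,.133) for p in((50,212),(95,243),(121,210),(480,238),(545,212),(508,182))])
R=Ro.from_rotvec(s["tool_rot"]).as_matrix();print("lean",np.degrees(np.arccos(-R[2,2])),"yaw",np.degrees(np.arctan2(R[1,2],R[0,2])),np.degrees(np.arctan2(-R[0,1],R[1,1])))
E
```

```text
2.85 [-0.1219  0.2554  2.292  -1.4302  0.0578 -0.056 ] [0.4501 0.0391 0.2006] [ 0.2857  2.5394 -0.0873] [ 0.2868  2.5169 -0.0904] [-0.1613  0.2278  1.25  ]
hooks [ 0.4436 -0.1044  0.133 ] [0.4951 0.1415 0.133 ] [array([ 0.4315, -0.1183,  0.133 ]), array([ 0.4623, -0.1113,  0.133 ]), array([ 0.4394, -0.0775,  0.133 ]), array([0.5125, 0.1243, 0.133 ]), array([0.4967, 0.1591, 0.133 ]), array([0.4674, 0.1356, 0.133 ])]
lean 33.72084743735321 yaw -12.896076260338965 -12.849758413297627
```

arm_command --motion '[[[1,0,1],[0.7,2.9,0],0.45],[[2,0,2],[1.4,5.8,0],0.45],[[3,0,3],[2,8.8,0],0.45],[[4,0,4],[2.7,11.7,0],0.45],[[5,0,5],[3.4,14.6,0],0.45],[[5,0,5],[3.4,14.6,0],0.45],[[5,0,5],[3.4,14.6,0],0.45],[[5,0,5],[3.4,14.6,0],0.45]]'

```text
clock: 3.65
tool_pos: [0.5025, 0.039, 0.2521]
tool_rot: [0.315, 2.795, -0.052]
wrist_force: [0.3, 0.6, -0.0]
gripper_width: 0.0476
finger_force: 0.0
```

```bash
python3 - <<'E'
from h import *
s=manip.sense();print(s["clock"],s["joint_pos"],s["tool_pos"],s["tool_rot"])
R=Ro.from_rotvec(s["tool_rot"]).as_matrix();print("lean",np.degrees(np.arccos(-R[2,2])),"yaw",np.degrees(np.arctan2(R[1,2],R[0,2])),np.degrees(np.arctan2(-R[0,1],R[1,1])))
import plant;print(dir(manip))
E
```

```text
3.65 [-0.125   0.2173  1.9235 -0.051   0.672  -1.4364] [0.5025 0.039  0.2521] [ 0.3152  2.7945 -0.0518]
lean 18.96064934686907 yaw -12.769791559310367 -12.866689296554089
['MotionError', '__class__', '__delattr__', '__dict__', '__dir__', '__doc__', '__eq__', '__format__', '__ge__', '__getattribute__', '__getstate__', '__gt__', '__hash__', '__init__', '__init_subclass__', '__le__', '__lt__', '__module__', '__ne__', '__new__', '__reduce__', '__reduce_ex__', '__repr__', '__setattr__', '__sizeof__', '__str__', '__subclasshook__', '__weakref__', 'hand_in', 'sense']
```

```bash
cat > kin.py <<'E'
from h import *
from scipy.optimize import least_squares
Q=np.array([[1.0845,.5285,1.4339,0,1.1813,-.1785],[-.1219,.2554,2.292,-1.4302,.0578,-.056],[-.125,.2173,1.9235,-.051,.672,-1.4364]])
P=np.array([[.189,.5953,.222],[.4501,.0391,.2006],[.5025,.039,.2521]])
Rz=lambda a:Ro.from_euler('z',a).as_matrix();Ry=lambda a:Ro.from_euler('y',a).as_matrix()
def fk(p,q):
    a1,lat,h,a2,e,a3,d=p;R=Rz(q[0]);x=R@[a1,lat,h];R=R@Ry(q[1]);x=x+R@[0,0,a2];R=R@Ry(q[2]);x=x+R@[e,0,a3]
    R=R@Rz(q[3])@Ry(q[4]);x=x+R@[0,0,d];return x,R@Rz(q[5])
p0=np.array([0,.11,.3,.4,0,.4,.2]);sg=np.array([.05,.1,.2,.3,.03,.3,.2])
fit=lambda:least_squares(lambda p:np.r_[np.concatenate([fk(p,q)[0]-x for q,x in zip(Q,P)])/.001,.3*(p-p0)/sg],p0).x
E
python3 - <<'E'
from kin import *
p=fit();print(p);T=[[-.4814,-3.1038,.0031],[.2857,2.5394,-.0873],[.3152,2.7945,-.0518]]
for q,x,t in zip(Q,P,T):
    y,R=fk(p,q);print((y-x)*1e3,(R.T@Ro.from_rotvec(t).as_matrix()))
E
```

```text
[0.0019 0.111  0.2712 0.5865 0.1129 0.3902 0.3025]
[ 0.1232 -0.0999 -0.0736] [[ 0. -1. -0.]
 [ 1.  0. -0.]
 [ 0. -0.  1.]]
[ 0.0131  0.1281 -0.0469] [[-0.0001 -1.     -0.0001]
 [ 1.     -0.0001  0.    ]
 [-0.     -0.0001  1.    ]]
[0.0363 0.0226 0.1205] [[ 0.0001 -1.      0.    ]
 [ 1.      0.0001 -0.    ]
 [ 0.      0.      1.    ]]
```

```bash
cat >> kin.py <<'E'
LO=np.array([-3.08,-.75,.22,-1.43,0,-2.85]);HI=np.array([3.08,2.2,2.44,4.57,2.65,2.85])
M=Rz(np.pi/2)
def ik(p,x,R,seed):
    f=lambda q:(lambda y,S:np.r_[(y-x)*10,(Ro.from_matrix((S@M).T@R).as_rotvec())])(*fk(p,q))
    s=least_squares(f,np.clip(seed,LO+.01,HI-.01),bounds=(LO,HI));return s.x,np.linalg.norm(s.fun)
E
python3 - <<'E'
from kin import *
p=fit();o=np.array([.668,-.149]);yw=np.radians(3.05);ex=np.array([np.cos(yw),np.sin(yw)]);ey=np.array([-ex[1],ex[0]])
g1=o-.0135*ex;g3=g1+ey*.2
cases={"pre":(-13,None),"grasp":(-13,[.520,.020,.075]),"lift":(-13,[.520,.02,.2]),"over":(3.05,[*g1,.176]),"hang":(3.05,[*g1,.153]),"end":(3.05,[*g3,.153])}
for L in(27,35):
  for n,(y,g) in cases.items():
    for fl,sd in((1,[-.1,.4,1.9,0,.5,-1.4]),(-1,[-.1,.4,1.9,3.1,.3,-1.4]),(1,[-.1,.4,1.9,3.1,.3,1.5])):
        R=Rg(y,L,fl).as_matrix();z=R[:,2]
        x=(np.array([.52,.02,.075])-.13*z) if g is None else np.array(g)
        q,e=ik(p,x+.019*z,R,sd);print(L,n,fl,"OK " if e<1e-3 else "-- %.2f"%e,q.round(2))
E
```

```text
27 pre 1 OK  [-0.15  0.33  2.2  -0.24  0.15 -1.26]
27 pre -1 -- 0.08 [-0.17  0.34  2.26  4.47  0.01 -2.85]
27 pre 1 -- 0.08 [-0.17  0.34  2.26  4.3   0.    0.46]
27 grasp 1 -- 0.08 [-0.18  0.64  2.1  -0.2   0.   -1.32]
27 grasp -1 OK  [-0.16  0.66  2.15  3.35  0.15 -1.72]
27 grasp 1 OK  [-0.16  0.66  2.15  3.35  0.15  1.42]
27 lift 1 OK  [-0.16  0.36  2.06 -0.12  0.25 -1.39]
27 lift -1 -- 0.13 [-0.18  0.38  2.16  4.4   0.   -2.79]
27 lift 1 -- 0.13 [-0.18  0.38  2.16  4.39  0.    0.37]
27 over 1 OK  [-0.49  0.56  1.72  0.51  0.51 -2.52]
27 over -1 OK  [-0.49  0.56  1.72  0.51  0.51  0.62]
27 over 1 -- 0.22 [-0.53  0.57  1.88  1.37  0.32  2.85]
27 hang 1 OK  [-0.49  0.6   1.73  0.56  0.46 -2.57]
27 hang -1 OK  [-0.49  0.6   1.73  0.56  0.46  0.57]
27 hang 1 -- 0.19 [-0.52  0.61  1.88  1.37  0.31  2.85]
27 end 1 OK  [-0.13  0.57  1.81  0.28  0.31 -2.  ]
27 end -1 OK  [-0.13  0.57  1.81  0.28  0.31  1.14]
27 end 1 -- 0.18 [-0.09  0.59  1.92  2.61  0.    1.98]
35 pre 1 -- 0.09 [-0.13  0.34  2.27 -1.43  0.05 -0.06]
35 pre -1 OK  [-0.13  0.38  2.34  3.43  0.19 -1.77]
35 pre 1 OK  [-0.13  0.38  2.34  3.43  0.19  1.37]
35 grasp 1 -- 0.21 [-0.18  0.64  2.1  -0.44  0.   -1.09]
35 grasp -1 OK  [-0.15  0.72  2.24  3.24  0.43 -1.6 ]
35 grasp 1 OK  [-0.15  0.72  2.24  3.24  0.43  1.54]
35 lift 1 -- 0.00 [-0.15  0.38  2.15 -1.43  0.04 -0.08]
35 lift -1 -- 0.01 [-0.15  0.38  2.16  4.48  0.04 -2.85]
35 lift 1 -- 0.00 [-0.15  0.38  2.16  4.57  0.04  0.2 ]
35 over 1 -- 0.03 [-0.52  0.56  1.79  0.84  0.4  -2.85]
35 over -1 OK  [-0.53  0.56  1.81  0.95  0.4   0.17]
35 over 1 -- 0.09 [-0.54  0.57  1.88  1.38  0.36  2.85]
35 hang 1 -- 0.05 [-0.51  0.6   1.79  0.84  0.38 -2.85]
35 hang -1 OK  [-0.53  0.6   1.82  1.07  0.37  0.04]
35 hang 1 -- 0.06 [-0.54  0.61  1.87  1.38  0.35  2.85]
35 end 1 OK  [-0.15  0.58  1.91  1.12  0.13 -2.85]
35 end -1 OK  [-0.15  0.58  1.91  1.12  0.13  0.29]
35 end 1 -- 0.04 [-0.15  0.58  1.93  1.7   0.11  2.85]
```

```bash
cat > plan.py <<'E'
from kin import *
p=fit()
def pose(g,yaw,L,fl=-1,tip=.016):
    R=Rg(yaw,L,fl).as_matrix();return np.array(g)+tip*R[:,2],R
def rows(xs,Rs,cl):   # first is the call-start pose
    out=[]
    for x,R in zip(xs[1:],Rs[1:]):
        out.append([np.round((x-xs[0])*100,1).tolist(),np.round(np.degrees(Ro.from_matrix(R@Rs[0].T).as_rotvec()),1).tolist(),cl])
    return out
E
python3 - <<'E'
from plan import *
s=manip.sense();q0=s["joint_pos"]
w=np.radians(-13);g=np.array([.520,.020,.075])-.0025*np.array([-np.sin(w),np.cos(w),0])
x,R=pose(g,-13,35);z=R[:,2]
qp,e=ik(p,x-.13*z,R,[-.13,.38,2.34,3.43,.19,-1.77]);print(e,q0,qp)
n=26
ks=np.linspace(0,1,n+1)
path=[]
for t in ks:
    q=q0+(qp-q0)*t
    q[4]+=.25*np.sin(np.pi*t)**2*0
    u=min(1,t/.35);v=0 if t<.7 else (t-.7)/.3
    q[1:3]=q0[1:3]+(qp[1:3]-q0[1:3])*v
    q[4]=q0[4]+(.35-q0[4])*u+(qp[4]-.35)*v
    path.append(q)
F=[fk(p,q) for q in path];X=[f[0] for f in F];RR=[f[1]@M for f in F]
print(np.array([np.degrees(np.linalg.norm(Ro.from_matrix(b@a.T).as_rotvec())) for a,b in zip(RR,RR[1:])]).round(1), np.array([b-a for a,b in zip(X,X[1:])]).round(3).max(), min(x[2] for x in X))
print([x.round(3).tolist() for x in X[::3]])
for k in range(0,n,8):
    print("CALL");r=rows(X[k:k+9],RR[k:k+9],.45);print(r)
print("grasp",(13*z).round(2))
# later path
qs=qp;G=np.array([.520,.020,.075]);o=np.array([.668,-.149]);yw=np.radians(3.05);ex=np.array([np.cos(yw),np.sin(yw)]);ey=np.array([-ex[1],ex[0]]);h=o-.0135*ex
W=[(G,-13),(G+[0,0,.05],-13),([.56,-.08,.13],3),([.59,*(h[1:]),.18],3.05),([*h,.18],3.05),([*h,.153],3.05)]+[([*(h+ey*d),.153],3.05) for d in(.05,.1,.15,.2)]
for L in(35,31):
  q=qs
  for (a,ya),(b,yb) in zip(W[:1]+W,W):
    for t in np.linspace(0,1,6)[1:]:
        x,R=pose(np.array(a)*(1-t)+np.array(b)*t,ya*(1-t)+yb*t,L);q,e=ik(p,x,R,q)
    print(L,np.round(b,3),e<1e-3,q.round(2))
E
```

```text
3.1650460575519358e-15 [-0.125   0.2173  1.9235 -0.051   0.672  -1.4364] [-0.1413  0.3702  2.3423  3.4091  0.1865 -1.7637]
[7.4 7.4 7.3 7.3 7.3 7.3 7.3 7.3 7.3 7.  7.  7.  7.  7.  7.  7.  7.  7.
 8.  8.7 8.7 8.7 8.8 8.8 8.8 8.8] 0.023 0.16838333304894487
[[0.503, 0.039, 0.252], [0.545, 0.098, 0.272], [0.592, 0.127, 0.309], [0.633, 0.125, 0.349], [0.657, 0.129, 0.383], [0.678, 0.118, 0.417], [0.693, 0.092, 0.446], [0.636, 0.058, 0.337], [0.538, 0.036, 0.227]]
CALL
[[[1.3, 2.3, 0.4], [5.9, -2.8, -3.5], 0.45], [[2.8, 4.2, 1.1], [11.5, -5.6, -7.2], 0.45], [[4.3, 5.9, 2.0], [17.0, -8.4, -11.2], 0.45], [[5.9, 7.2, 3.1], [22.3, -11.3, -15.4], 0.45], [[7.4, 8.2, 4.4], [27.4, -14.0, -19.8], 0.45], [[9.0, 8.8, 5.7], [32.3, -16.7, -24.5], 0.45], [[10.5, 9.1, 7.1], [37.1, -19.3, -29.4], 0.45], [[11.8, 9.0, 8.4], [41.6, -21.8, -34.6], 0.45]]
CALL
[[[1.2, -0.4, 1.3], [4.8, -1.8, -5.2], 0.45], [[2.0, -0.1, 2.4], [10.4, -2.8, -9.1], 0.45], [[2.8, 0.0, 3.5], [16.2, -3.7, -12.9], 0.45], [[3.6, 0.0, 4.7], [22.0, -4.6, -16.7], 0.45], [[4.3, -0.2, 5.8], [27.8, -5.5, -20.5], 0.45], [[5.0, -0.6, 7.0], [33.
[... 1282 characters left out ...]
.57  1.91  1.09  0.13  0.32]
31 [0.52  0.02  0.075] True [-0.16  0.68  2.2   3.27  0.28 -1.64]
31 [0.52  0.02  0.125] True [-0.16  0.55  2.17  3.45  0.12 -1.81]
31 [ 0.56 -0.08  0.13] True [-0.48  0.55  2.07  1.41  0.27 -0.3 ]
31 [ 0.59 -0.15  0.18] True [-0.58  0.49  1.91  0.84  0.42  0.21]
31 [ 0.655 -0.15   0.18 ] True [-0.51  0.55  1.76  0.68  0.45  0.44]
31 [ 0.655 -0.15   0.153] True [-0.51  0.59  1.78  0.77  0.41  0.34]
31 [ 0.652 -0.1    0.153] True [-0.43  0.58  1.82  0.77  0.35  0.41]
31 [ 0.649 -0.05   0.153] True [-0.34  0.57  1.85  0.74  0.29  0.51]
31 [0.647 0.    0.153] True [-0.24  0.56  1.86  0.66  0.25  0.67]
31 [0.644 0.05  0.153] True [-0.14  0.56  1.86  0.5   0.21  0.91]
```

```bash
cat > p2.py <<'E'
from plan import *
s=manip.sense();q0=s["joint_pos"]
w=np.radians(-13);g=np.array([.520,.020,.075])-.0025*np.array([-np.sin(w),np.cos(w),0])
x,R=pose(g,-13,35);z=R[:,2]
qp,e=ik(p,x-.13*z,R,[-.13,.38,2.34,3.43,.19,-1.77])
n=32;path=[]
qm=np.array([-.13,-.15,2.1,0,.35,0])
for t in np.linspace(0,1,n+1):
    q=q0+(qp-q0)*t;sm=lambda a:a*a*(3-2*a)
    u=sm(min(1,t/.35));v=0 if t<.65 else sm((t-.65)/.35)
    for i in(1,2,4):q[i]=q0[i]+(qm[i]-q0[i])*u+(qp[i]-qm[i])*v
    path.append(q)
F=[fk(p,q) for q in path];X=[f[0] for f in F];RR=[f[1]@M for f in F]
E
python3 - <<'E'
from p2 import *
print(np.array([np.degrees(np.linalg.norm(Ro.from_matrix(b@a.T).as_rotvec())) for a,b in zip(RR,RR[1:])]).max(), max(np.linalg.norm(b-a) for a,b in zip(X,X[1:])))
print([x.round(3).tolist() for x in X[::4]])
for k in range(0,n,8):
    print("CALL",rows(X[k:k+9],RR[k:k+9],.45))
E
```

```text
8.987993428955653 0.05758829766512575
[[0.503, 0.039, 0.252], [0.514, 0.108, 0.306], [0.509, 0.135, 0.406], [0.51, 0.144, 0.466], [0.527, 0.145, 0.507], [0.541, 0.128, 0.546], [0.559, 0.089, 0.484], [0.521, 0.051, 0.273], [0.456, 0.032, 0.168]]
CALL [[[0.2, 2.0, 0.3], [4.9, -1.3, -2.8], 0.45], [[0.6, 3.9, 1.4], [9.6, -3.8, -5.6], 0.45], [[0.9, 5.5, 3.2], [14.2, -7.1, -8.5], 0.45], [[1.1, 6.9, 5.3], [18.6, -11.1, -11.5], 0.45], [[1.2, 8.0, 7.8], [22.8, -15.5, -14.6], 0.45], [[1.1, 8.8, 10.4], [27.0, -19.9, -17.9], 0.45], [[0.9, 9.3, 13.0], [31.1, -24.2, -21.2], 0.45], [[0.6, 9.6, 15.4], [35.2, -28.0, -24.7], 0.45]]
CALL [[[-0.3, 0.2, 2.1], [4.4, -3.0, -3.4], 0.45], [[-0.5, 0.3, 3.7], [9.0, -5.2, -6.5], 0.45], [[-0.3, 0.6, 5.0], [13.9, -6.6, -9.1], 0.45], [[0.1, 0.9, 6.0], [19.0, -7.3, -11.4], 0.45], [[0.6, 1.1, 7.0], [24.1, -8.0, -13.6], 0.45], [[1.0, 1.2, 8.0], [29.3, -8.8, -15.9], 0.45], [[1.4, 1.2, 9.0], [34.4, -9.5, -18.2], 0.45], [[1.8, 1.0, 10.1], [39.5, -10.2, -20.5], 0.45]]
CALL [[[0.4, -0.3, 1.0], [5.2, -0.9, -2.1], 0.45], [[0.8, -0.6, 2.0], [10.3, -1.8, -4.3], 0.45], [[1.1, -1.1, 3.0], [15.5, -2.7, -6.5], 0.45], [[1.4, -1.7, 3.9], [20.6, -3.6, -8.7], 0.45], [[1.7, -2.4, 4.7], [25.7, -4.4, -11.0], 0.45], [[2.1, -3.4, 4.1], [30.8, -3.8, -13.8], 0.45], [[2.7, -4.5, 1.7], [35.6, -1.4, -17.6], 0.45], [[3.2, -5.7, -2.3], [40.2, 2.4, -22.3], 0.45]]
CALL [[[0.0, -1.2, -5.0], [5.1, 5.4, -3.7], 0.45], [[-0.6, -2.2, -10.5], [10.0, 11.4, -7.8], 0.45], [[-1.9, -3.1, -16.0], [14.6, 17.8, -12.2], 0.45], [[-3.7, -3.8, -21.1], [18.9, 23.8, -17.0], 0.45], [[-5.9, -4.3, -25.5], [22.9, 29.2, -21.9], 0.45], [[-8.0, -4.7, -28.7], [26.7, 33.4, -26.8], 0.45], [[-9.5, -5.1, -30.8], [30.4, 35.8, -31.6], 0.45], [[-10.3, -5.6, -31.6], [34.3, 36.2, -36.0], 0.45]]
```

arm_command --motion '[[[0.2,2,0.3],[5,-1,-3],0.45],[[0.6,3.9,1.4],[10,-4,-6],0.45],[[0.9,5.5,3.2],[14,-7,-8.5],0.45],[[1.1,6.9,5.3],[18.5,-11,-11.5],0.45],[[1.2,8,7.8],[23,-15.5,-14.5],0.45],[[1.1,8.8,10.4],[27,-20,-18],0.45],[[0.9,9.3,13],[31,-24,-21],0.45],[[0.6,9.6,15.4],[35,-28,-24.5],0.45]]'

```text
clock: 4.45
tool_pos: [0.5045, 0.1349, 0.4039]
tool_rot: [0.928, 2.155, 0.694]
wrist_force: [0.2, 0.5, -0.1]
gripper_width: 0.048
finger_force: 0.0
```

arm_command --motion '[[[-0.3,0.2,2.1],[4.4,-3,-3.4],0.45],[[-0.5,0.3,3.7],[9,-5.2,-6.5],0.45],[[-0.3,0.6,5],[14,-6.6,-9.1],0.45],[[0.1,0.9,6],[19,-7.3,-11.4],0.45],[[0.6,1.1,7],[24.1,-8,-13.6],0.45],[[1,1.2,8],[29.3,-8.8,-15.9],0.45],[[1.4,1.2,9],[34.4,-9.5,-18.2],0.45],[[1.8,1,10.1],[39.5,-10.2,-20.5],0.45]]'

```text
clock: 5.25
tool_pos: [0.5228, 0.145, 0.5032]
tool_rot: [1.492, 1.539, 1.306]
wrist_force: [-0.2, -0.3, -0.2]
gripper_width: 0.048
finger_force: 0.0
```

arm_command --motion '[[[0.4,-0.3,1],[5.2,-0.9,-2.1],0.45],[[0.8,-0.6,2],[10.3,-1.8,-4.3],0.45],[[1.1,-1.1,3],[15.5,-2.7,-6.5],0.45],[[1.4,-1.7,3.9],[20.6,-3.6,-8.7],0.45],[[1.7,-2.4,4.7],[25.7,-4.4,-11],0.45],[[2.1,-3.4,4.1],[30.8,-3.8,-13.8],0.45],[[2.7,-4.5,1.7],[35.6,-1.4,-17.6],0.45],[[3.2,-5.7,-2.3],[40.2,2.4,-22.3],0.45]]'

```text
clock: 6.05
tool_pos: [0.5552, 0.088, 0.4813]
tool_rot: [2.116, 0.756, 1.652]
wrist_force: [-0.1, -0.6, -0.2]
gripper_width: 0.0476
finger_force: 0.0
```

```bash
python3 - <<'E'
from p2 import *
print(q0,qp,s["tool_pos"])
R1=Ro.from_rotvec(s["tool_rot"]).as_matrix();y,S=fk(p,q0);print(y-s["tool_pos"])
d=Ro.from_matrix(R@R1.T).as_rotvec();print("to pre",((x-.13*z-s["tool_pos"])*100).round(1),np.degrees(d).round(1))
E
```

```text
[-0.1496 -0.0484  2.1664  2.5262  0.3394 -1.6703] [-0.1413  0.3702  2.3423  3.4091  0.1865 -1.7637] [0.5552 0.088  0.4813]
[-0.0016 -0.0004 -0.0019]
to pre [ -9.9  -5.6 -31.3] [ 34.1  36.2 -36.2]
```

arm_command --motion '[[[0,-1.2,-5],[5.1,5.4,-3.7],0.45],[[-0.6,-2.2,-10],[10,11.2,-7.8],0.45],[[-1.9,-3.1,-14.8],[14.6,17.4,-12.2],0.45],[[-3.7,-3.8,-19.4],[18.9,23.2,-17],0.45],[[-5.7,-4.3,-23.8],[22.9,28.6,-21.9],0.45],[[-7.8,-4.7,-27.6],[26.7,32.8,-26.8],0.45],[[-9.3,-5.1,-30.3],[30.4,35.4,-31.4],0.45],[[-9.9,-5.6,-31.3],[34.1,36.2,-36.2],0.45]]'

```text
clock: 6.85
tool_pos: [0.4528, 0.0324, 0.1659]
tool_rot: [2.918, -0.331, 0.902]
wrist_force: [0.5, -0.0, -0.4]
gripper_width: 0.0478
finger_force: 0.0
```

arm_command --motion '[[[0,0,0],[0,0,0],0.45],[[0,0,0],[0,0,0],0.45],[[0,0,0],[0,0,0],0.45],[[0,0,0],[0,0,0],0.45],[[0,0,0],[0,0,0],0.45],[[0,0,0],[0,0,0],0.45],[[0,0,0],[0,0,0],0.45],[[0,0,0],[0,0,0],0.45]]'

```text
clock: 7.65
tool_pos: [0.4579, 0.0305, 0.1696]
tool_rot: [2.91, -0.328, 0.92]
wrist_force: [0.1, -0.2, -0.1]
gripper_width: 0.0478
finger_force: 0.0
```

```bash
cat > now.py <<'E'
from plan import *
def now(pr=True):
    s=manip.sense();R=Ro.from_rotvec(s["tool_rot"]).as_matrix()
    if pr:print("t",s["clock"],"q",s["joint_pos"],"x",s["tool_pos"],"lean %.1f yaw %.1f/%.1f"%(np.degrees(np.arccos(-R[2,2])),np.degrees(np.arctan2(R[1,2],R[0,2])),np.degrees(np.arctan2(R[0,1],-R[1,1]))),"F",s["wrist_force"],"w",s["gripper_width"],s["finger_force"])
    return s,R
def to(g,yaw,L,**k):
    s,R=now();x,T=pose(g,yaw,L,**k);print("shift cm",((x-s["tool_pos"])*100).round(2),"turn",np.degrees(Ro.from_matrix(T@R.T).as_rotvec()).round(1))
E
python3 - <<'E'
from now import *
c=vision.read_camera("wrist");f=c["frame"].copy();w=np.radians(-13)
def B(q,x=.520,y=.020):return np.array([x+np.cos(w)*q[0]-np.sin(w)*q[1],y+np.sin(w)*q[0]+np.cos(w)*q[1],q[2]])
def poly(P,col):cv2.polylines(f,[np.array([proj(c,B(q)) for q in P]).astype(int)],True,col,1)
for zz,x0,x1,y0,y1,col in((.045,-.0025,.0395,-.045,.045,(0,255,0)),(.133,-.0025,.0295,-.012,.012,(0,0,255))):
    poly([(x0,y0,zz),(x1,y0,zz),(x1,y1,zz),(x0,y1,zz)],col)
poly([(-.0025,-.012,.045),(-.0025,.012,.045),(-.0025,.012,.133),(-.0025,-.012,.133)],(0,255,255))
cv2.imwrite("pics/w2.png",f)
to(np.array([.520,.020,.075])-.0025*np.array([-np.sin(w),np.cos(w),0]),-13,35)
E
```

```text
t 7.7 q [-0.1428  0.3686  2.3368  3.4289  0.1821 -1.7879] x [0.4579 0.0305 0.1696] lean 35.1 yaw -13.3/-12.9 F [ 0.3511 -0.1466 -0.5368] w 0.047657300773887454 0.0
shift cm [  7.05  -1.5  -10.77] turn [ 0.3  0.1 -0.1]
```

View pics/w2.png

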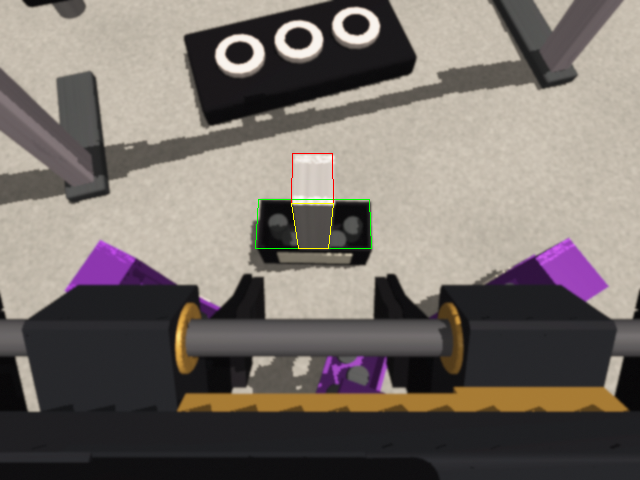

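The wrist view shows the bin's hook at (312,176) inside the overlay, so the estimated pose holds. I'll approach and close.

arm_command --motion '[[[1.2,-0.3,-1.8],[0,0,0],0.45],[[2.4,-0.5,-3.6],[0,0,0],0.45],[[3.6,-0.8,-5.4],[0,0,0],0.45],[[4.7,-1,-7.2],[0,0,0],0.45],[[5.7,-1.2,-8.7],[0,0,0],0.45],[[6.5,-1.4,-10],[0,0,0],0.45],[[7.05,-1.5,-10.8],[0,0,0],0.45],[[7.05,-1.5,-10.8],[0,0,0],0.45]]'

```text
clock: 8.5
tool_pos: [0.529, 0.0153, 0.0606]
tool_rot: [2.91, -0.329, 0.919]
wrist_force: [-0.3, 0.6, 0.3]
gripper_width: 0.048
finger_force: 0.0
```

```bash
python3 - <<'E'
from now import *
w=np.radians(-13)
to(np.array([.520,.020,.075])-.0025*np.array([-np.sin(w),np.cos(w),0]),-13,35)
E
```

```text
t 8.5 q [-0.1569  0.7198  2.2429  3.2449  0.4338 -1.6103] x [0.529  0.0153 0.0606] lean 35.1 yaw -13.3/-13.0 F [-0.255   0.6191  0.2621] w 0.04797106804605258 0.0
shift cm [-0.06  0.02  0.13] turn [ 0.3  0.  -0. ]
```

arm_command --motion '[[[0,0,0.1],[0,0,0],0.6],[[0,0,0.1],[0,0,0],0.75],[[0,0,0.1],[0,0,0],1],[[0,0,0.1],[0,0,0],1],[[0,0,0.1],[0,0,0],1],[[0,0,0.1],[0,0,0],1],[[0,0,0.1],[0,0,0],1],[[0,0,0.1],[0,0,0],1]]'

```text
clock: 9.3
tool_pos: [0.5282, 0.0158, 0.0631]
tool_rot: [2.91, -0.327, 0.921]
wrist_force: [-2.2, 2.5, 6.0]
gripper_width: 0.0234
finger_force: 30.0
```

arm_command --motion '[[[0,0,0.5],[0,0,0],1],[[0,0,1.1],[0,0,0],1],[[0,0,1.8],[0,0,0],1],[[0,0,2.6],[0,0,0],1],[[0,0,3.4],[0,0,0],1],[[0,0,4.2],[0,0,0],1],[[0,0,4.8],[0,0,0],1],[[0,0,5],[0,0,0],1]]'

```text
clock: 10.1
tool_pos: [0.5287, 0.0155, 0.1137]
tool_rot: [2.909, -0.328, 0.922]
wrist_force: [-0.1, 0.5, -4.5]
gripper_width: 0.0235
finger_force: 30.0
```

```bash
python3 - <<'E'
from now import *
c=vision.read_camera("wrist");cv2.imwrite("pics/w3.png",c["frame"]);s,R0=now()
q=s["joint_pos"]
g0=s["tool_pos"]-.016*R0[:,2]
o=np.array([.668,-.149]);yw=np.radians(3.05);ex=np.array([np.cos(yw),np.sin(yw)]);ey=np.array([-ex[1],ex[0]]);h=o-.0135*ex
W=[(g0,-13),([.56,-.08,.13],3.05),([*(h-.055*ex),.182],3.05)]
X=[s["tool_pos"]];RR=[R0]
for (a,ya),(b,yb) in zip(W,W[1:]):
    for t in np.linspace(0,1,9)[1:]:
        x,R=pose(np.array(a)*(1-t)+np.array(b)*t,ya*(1-t)+yb*t,35);q,e=ik(p,x,R,q);X.append(x);RR.append(R);print(e<1e-3,q.round(2))
print(rows(X[:9],RR[:9],1));print(rows(X[8:],RR[8:],1))
E
```

```text
t 10.15 q [-0.1566  0.5671  2.2214  3.3089  0.2633 -1.678 ] x [0.5287 0.0155 0.1135] lean 35.2 yaw -13.3/-13.0 F [-0.2112  0.9159 -3.6507] w 0.023201757520833134 29.996070228517056
True [-0.21  0.56  2.22  3.1   0.25 -1.55]
True [-0.26  0.56  2.21  2.91  0.25 -1.43]
True [-0.3   0.56  2.2   2.71  0.25 -1.3 ]
True [-0.34  0.56  2.19  2.51  0.25 -1.17]
True [-0.39  0.57  2.17  2.32  0.26 -1.04]
True [-0.43  0.57  2.15  2.14  0.27 -0.93]
True [-0.46  0.57  2.13  1.97  0.29 -0.82]
True [-0.5   0.57  2.11  1.82  0.31 -0.73]
True [-0.51  0.56  2.09  1.7   0.31 -0.62]
True [-0.53  0.55  2.07  1.59  0.32 -0.51]
True [-0.54  0.54  2.05  1.48  0.33 -0.41]
True [-0.55  0.53  2.03  1.38  0.34 -0.32]
True [-0.56  0.52  2.    1.29  0.35 -0.23]
True [-0.57  0.51  1.98  1.21  0.37 -0.15]
True [-0.59  0.5   1.96  1.14  0.39 -0.09]
True [-0.6   0.5   1.93  1.08  0.41 -0.03]
[[[0.5, -1.2, 0.0], [0.3, 0.1, 2.0], 1], [[1.0, -2.4, 0.1], [0.3, 0.1, 4.0], 1], [[1.5, -3.6, 0.1], [0.3, 0.1, 6.0], 1], [[2.0, -4.7, 0.2], [0.3, 0.2, 8.0], 1], [[2.5, -5.9, 0.2], [0.3, 0.2, 10.0], 1], [[3.0, -7.1, 0.3], [0.3, 0.2, 12.0], 1], [[3.5, -8.3, 0.3], [0.3, 0.2, 14.0], 1], [[4.0, -9.5, 0.3], [0.3, 0.2, 16.0], 1]]
[[[0.5, -0.9, 0.7], [0.0, 0.0, 0.0], 1], [[1.0, -1.8, 1.3], [0.0, 0.0, 0.0], 1], [[1.5, -2.7, 2.0], [0.0, 0.0, 0.0], 1], [[2.0, -3.6, 2.6], [0.0, 0.0, 0.0], 1], [[2.5, -4.5, 3.2], [0.0, 0.0, 0.0], 1], [[3.0, -5.4, 3.9], [0.0, 0.0, 0.0], 1], [[3.5, -6.4, 4.5], [0.0, 0.0, 0.0], 1], [[4.0, -7.3, 5.2], [0.0, 0.0, 0.0], 1]]
```

View pics/w3.png

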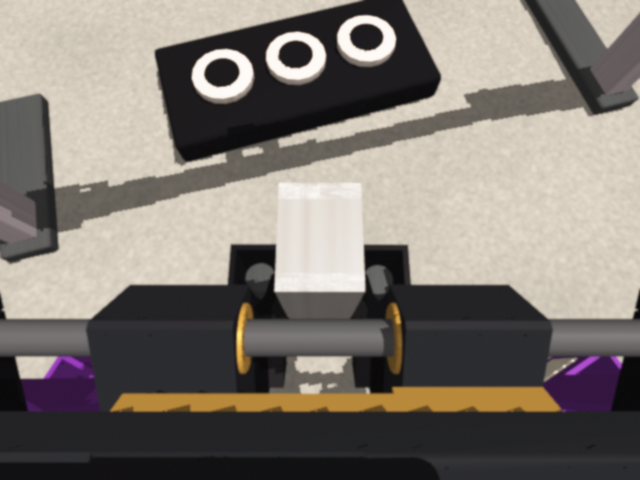

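arm_command --motion '[[[0.5,-1.2,0],[0,0,2],1],[[1,-2.4,0.1],[0,0,4],1],[[1.5,-3.6,0.1],[0,0,6],1],[[2,-4.7,0.2],[0,0,8],1],[[2.5,-5.9,0.2],[0,0,10],1],[[3,-7.1,0.3],[0,0,12],1],[[3.5,-8.3,0.3],[0,0,14],1],[[4,-9.5,0.3],[0.2,0.2,16],1]]'

```text
clock: 10.95
tool_pos: [0.568, -0.0796, 0.115]
tool_rot: [-2.981, -0.083, -0.935]
wrist_force: [0.4, 0.0, -3.3]
gripper_width: 0.0234
finger_force: 30.0
```

arm_command --motion '[[[0.5,-0.9,0.7],[0,0,0],1],[[1,-1.8,1.3],[0,0,0],1],[[1.5,-2.7,2],[0,0,0],1],[[2,-3.6,2.6],[0,0,0],1],[[2.5,-4.5,3.3],[0,0,0],1],[[3,-5.4,4],[0,0,0],1],[[3.5,-6.4,4.8],[0,0,0],1],[[4,-7.2,5.4],[0,0,0],1]]'

```text
clock: 11.75
tool_pos: [0.608, -0.1511, 0.1692]
tool_rot: [-2.981, -0.082, -0.934]
wrist_force: [0.6, -0.9, -3.4]
gripper_width: 0.0236
finger_force: 30.0
```

```bash
python3 - <<'E'
from now import *
import pickle
cs=vision.read_camera("scene");ct=vision.read_camera("top");cw=vision.read_camera("wrist");s,R=now()
pickle.dump((cs,ct,cw),open("c3.pkl","wb"))
for c in(cs,ct,cw):print([(np.round(r["at"]),round(r["conf"],2)) for r in finder.search_frame(c,"bin_hook")[:5]])
C=cw["frame"][0:320];o=np.zeros((600,800,3),np.uint8);o[:320,:640]=C
o[322:600,:400]=cv2.resize(cs["frame"][180:290,120:280],(400,278),interpolation=cv2.INTER_CUBIC)
o[322:600,400:]=cv2.resize(ct["frame"][130:220,340:470],(400,278),interpolation=cv2.INTER_CUBIC)
cv2.imwrite("pics/m3.png",o)
b=s["tool_pos"]-.016*R[:,2];print("grip",b)
E
```

```text
t 11.9 q [-0.597   0.4964  1.9342  1.068   0.4065 -0.0196] x [ 0.6084 -0.1514  0.1694] lean 34.9 yaw 3.1/3.1 F [-1.3942  0.8687 -4.1778] w 0.023168257380652348 29.996071527712047
[(array([376., 277.]), 0.94), (array([337., 211.]), 0.9), (array([405., 216.]), 0.73), (array([277., 199.]), 0.62), (array([203., 225.]), 0.59)]
[(array([363., 267.]), 0.94), (array([270., 315.]), 0.69), (array([271., 250.]), 0.59), (array([316., 282.]), 0.58)]
[(array([321., 259.]), 0.75)]
grip [ 0.5992 -0.1518  0.1825]
```

View pics/m3.png

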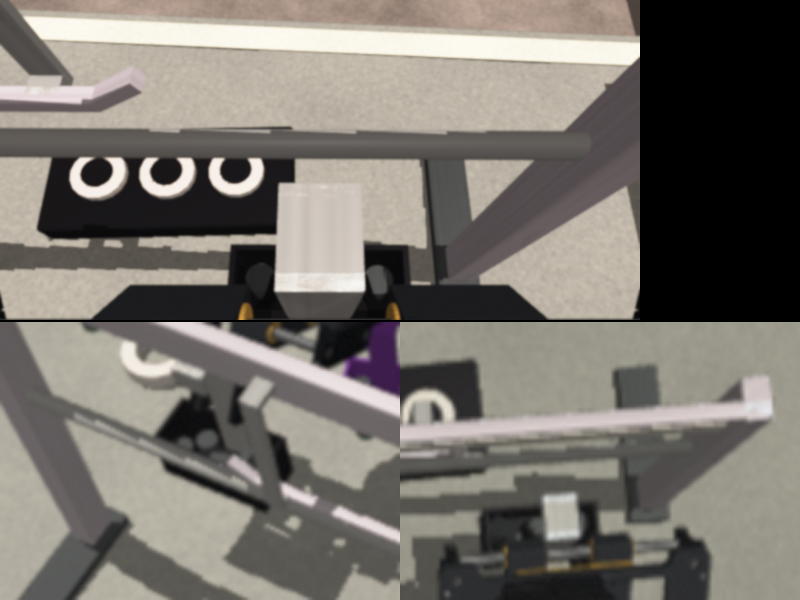

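```bash
python3 - <<'E'
from now import *
import pickle
cs,ct,cw=pickle.load(open("c3.pkl","rb"))
g=cv2.cvtColor(cw["frame"],cv2.COLOR_BGR2GRAY)
for u in(20,330,420,520):print(u,g[118:170,u])
for uv in((20,142),(320,144),(520,146)):print(atz(cw,uv,.2))
print("hook top corners",[atz(cw,uv,.133+.1075) for uv in((280,184),(361,184),(277,275),(365,275))])
E
```

```text
20 [179 180 179 179 178 179 178 178 171 150 118  93  86  87  89  89  91  92
  91  93  93  93  93  94  93  93  91  90  88  87  86  85  83  82  81  80
  78  79 101 141 174 186 188 186 183 183 183 184 187 189 190 188]
330 [178 184 186 186 183 181 180 180 178 175 172 166 164 158 133 104  92  90
  92  93  94  97 101 104 105 103 101  97  94  91  89  86  85  85  83  82
  81  78  78  81 106 146 171 180 182 181 179 179 180 181 180 178]
420 [188 186 184 183 183 181 180 180 180 180 180 176 169 163 147 120  99  91
  92  91  93  94  96  98 100 100  98  95  93  92  89  87  86  85  83  83
  81  80  78  76  76  85  95 103 105 105 106 109 124 150 169 175]
520 [182 183 184 186 187 186 185 185 184 184 181 171 145 111  91  87  88  90
  91  92  92  93  93  94  94  94  95  95  92  92  90  88  86  86  84  83
  82  81  79  78  83 107 144 167 175 176 178 179 181 182 182 181]
[ 0.6612 -0.0261  0.2   ]
[ 0.667  -0.1498  0.2   ]
[ 0.6706 -0.2322  0.2   ]
hook top corners [array([ 0.6282, -0.1402,  0.2405]), array([ 0.6295, -0.1633,  0.2405]), array([ 0.6016, -0.1416,  0.2405]), array([ 0.6029, -0.1649,  0.2405])]
```

arm_command --motion '[[[0.8,0,0],[0,0,0],1],[[1.6,0.1,0],[0,0,0],1],[[2.4,0.1,0],[0,0,0],1],[[3.2,0.2,0],[0,0,0],1],[[4,0.2,0],[0,0,0],1],[[4.7,0.2,0],[0,0,0],1],[[5.3,0.3,0],[0,0,0],1],[[5.4,0.3,0],[0,0,0],1]]'

```text
clock: 12.85
tool_pos: [0.6628, -0.148, 0.1693]
tool_rot: [-2.981, -0.081, -0.936]
wrist_force: [0.2, -0.4, -3.0]
gripper_width: 0.0231
finger_force: 30.0
```

arm_command --motion '[[[0,0,-0.4],[0,0,0],1],[[0,0,-0.8],[0,0,0],1],[[0,0,-1.2],[0,0,0],1],[[0,0,-1.5],[0,0,0],1],[[0,0,-1.8],[0,0,0],1],[[0,0,-2.1],[0,0,0],1],[[0,0,-2.4],[0,0,0],1],[[0,0,-2.4],[0,0,0],1]]'

```text
clock: 13.65
tool_pos: [0.6622, -0.1484, 0.145]
tool_rot: [-2.982, -0.08, -0.936]
wrist_force: [0.2, -0.5, -3.8]
gripper_width: 0.0232
finger_force: 30.0
```

```bash
python3 - <<'E'
from now import *
s,R=now();print(s["tool_pos"]-.016*R[:,2])
E
```

```text
t 13.65 q [-0.5305  0.5861  1.828   1.0284  0.3759  0.0779] x [ 0.6622 -0.1484  0.145 ] lean 34.8 yaw 3.0/3.0 F [ 0.1521 -0.5147 -3.7532] w 0.023241353761825106 29.996032062917948
[ 0.653  -0.1488  0.1581]
```

arm_command --motion '[[[0,0,-0.1],[0,0,0],1],[[0,0,-0.2],[0,0,0],1],[[0,0,-0.25],[0,0,0],1],[[0,0,-0.3],[0,0,0],1],[[0,0,-0.35],[0,0,0],1],[[0,0,-0.4],[0,0,0],1],[[0,0,-0.4],[0,0,0],1],[[0,0,-0.4],[0,0,0],1]]'

```text
clock: 14.45
tool_pos: [0.6624, -0.1485, 0.1415]
tool_rot: [-2.982, -0.08, -0.937]
wrist_force: [0.2, -0.4, -4.0]
gripper_width: 0.0233
finger_force: 30.0
```

arm_command --motion '[[[0,0,-0.05],[0,0,0],1],[[0,0,-0.1],[0,0,0],1],[[0,0,-0.15],[0,0,0],1],[[0,0,-0.2],[0,0,0],1],[[0,0,-0.2],[0,0,0],1],[[0,0,-0.2],[0,0,0],1],[[0,0,-0.2],[0,0,0],1],[[0,0,-0.2],[0,0,0],1]]'

```text
clock: 15.25
tool_pos: [0.6633, -0.1487, 0.1409]
tool_rot: [-2.981, -0.08, -0.941]
wrist_force: [-0.5, 1.3, 6.3]
gripper_width: 0.0234
finger_force: 30.0
```

```bash
python3 - <<'E'
from now import *
import pickle
c=vision.read_camera("wrist");cs=vision.read_camera("scene");s,R=now();pickle.dump(c,open("w4.pkl","wb"))
o=np.zeros((480,800,3),np.uint8);o[:,:640]=c["frame"];o[:300,400:]=cv2.resize(cs["frame"][200:320,130:290],(400,300),interpolation=cv2.INTER_CUBIC)
o=np.zeros((600,800,3),np.uint8);o[:310,:640]=c["frame"][:310];o[315:600,:380]=cv2.resize(cs["frame"][180:300,130:290],(380,285),interpolation=cv2.INTER_CUBIC)
cv2.imwrite("pics/m4.png",o)
E
```

```text
t 15.35 q [-0.5302  0.5947  1.8298  1.0601  0.3694  0.0445] x [ 0.6633 -0.1487  0.1409] lean 35.0 yaw 2.9/3.1 F [-0.5161  2.2734  5.3414] w 0.023598404280552845 29.9979945179075
```

View pics/m4.png

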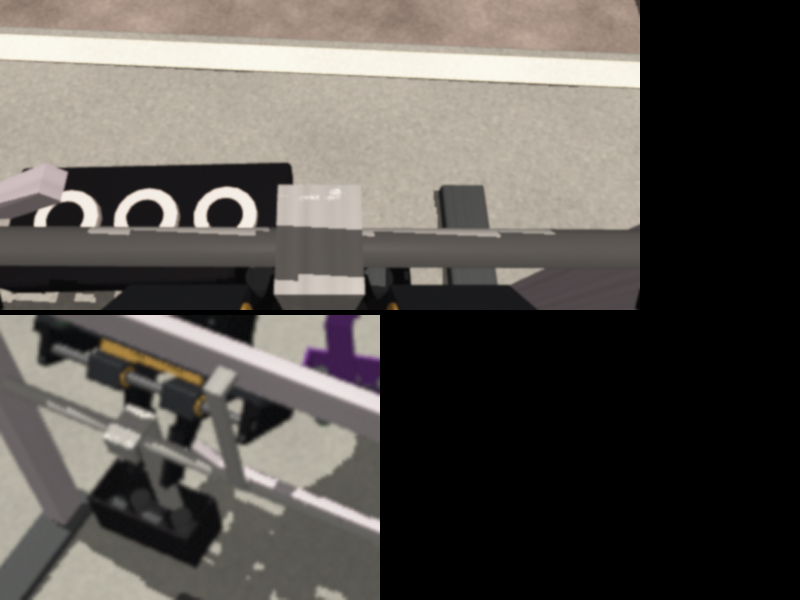

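arm_command --motion '[[[0,0,0.1],[0,0,0],1],[[-0.1,1.2,0.1],[0,0,0],1],[[-0.1,2.6,0.1],[0,0,0],1],[[-0.2,4.2,0.1],[0,0,0],1],[[-0.3,5.8,0.1],[0,0,0],1],[[-0.4,7.4,0.1],[0,0,0],1],[[-0.4,8.8,0.1],[0,0,0],1],[[-0.5,10,0.1],[0,0,0],1]]'

```text
clock: 16.15
tool_pos: [0.6576, -0.0471, 0.141]
tool_rot: [-2.982, -0.081, -0.939]
wrist_force: [0.4, -5.7, 4.3]
gripper_width: 0.0236
finger_force: 30.1
```

```bash
python3 - <<'E'
from now import *
c=vision.read_camera("wrist");cv2.imwrite("pics/w5.png",c["frame"])
s,R=now()
e=np.array([-np.sin(.0532),np.cos(.0532)]);print("rack y",e@(s["tool_pos"][:2]-[.6615,-.0292]))
print([(r["at"],r["conf"]) for r in finder.search_frame(c,"sleeve")[:3]])
E
```

```text
t 16.2 q [-0.3434  0.571   1.8974  1.1523  0.2469  0.0965] x [ 0.6571 -0.0447  0.141 ] lean 34.9 yaw 3.3/3.2 F [ 0.7857 -1.0818  4.8933] w 0.02357159919369019 30.02350280061364
rack y -0.01519675865639378
[([2.5, 220.6], 0.63)]
```

View pics/w5.png

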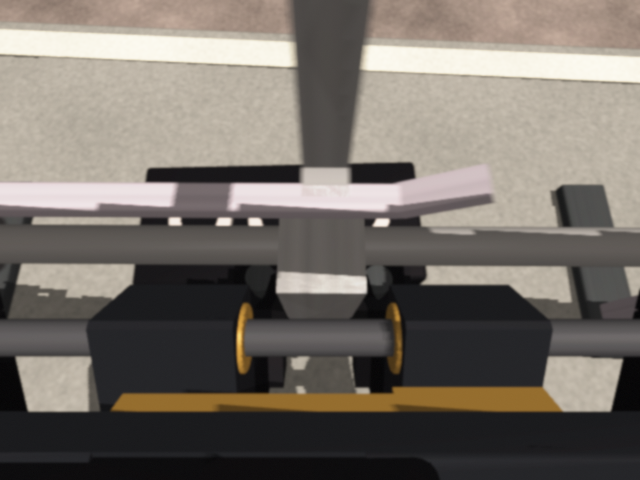

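arm_command --motion '[[[0,0.8,0.1],[0,0,0],1],[[-0.1,1.8,0.1],[0,0,0],1],[[-0.1,2.9,0.1],[0,0,0],1],[[-0.2,4,0.1],[0,0,0],1],[[-0.3,5.1,0.1],[0,0,0],1],[[-0.3,6.2,0.1],[0,0,0],1],[[-0.4,7.1,0.1],[0,0,0],1],[[-0.4,7.5,0.1],[0,0,0],1]]'

```text
clock: 17.05
tool_pos: [0.6526, 0.0282, 0.1411]
tool_rot: [-2.981, -0.082, -0.935]
wrist_force: [0.2, -2.4, 0.5]
gripper_width: 0.0233
finger_force: 30.0
```

```bash
python3 - <<'E'
from now import *
c=vision.read_camera("wrist");cv2.imwrite("pics/w6.png",c["frame"])
s,R=now()
e=np.array([-np.sin(.0532),np.cos(.0532)]);print("rack y",e@(s["tool_pos"][:2]-[.6615,-.0292]))
print([(r["at"],r["conf"]) for r in finder.search_frame(c,"sleeve")[:3]])
E
```

```text
t 17.1 q [-0.1946  0.5648  1.9139  1.1153  0.1584  0.2536] x [0.6526 0.0286 0.1411] lean 34.8 yaw 3.2/3.2 F [-0.0291  0.8323  1.212 ] w 0.023686829719512945 29.99951811041683
rack y 0.05818282835527645
[([113.7, 243.0], 0.68), ([321.0, 268.7], 0.39)]
```

View pics/w6.png

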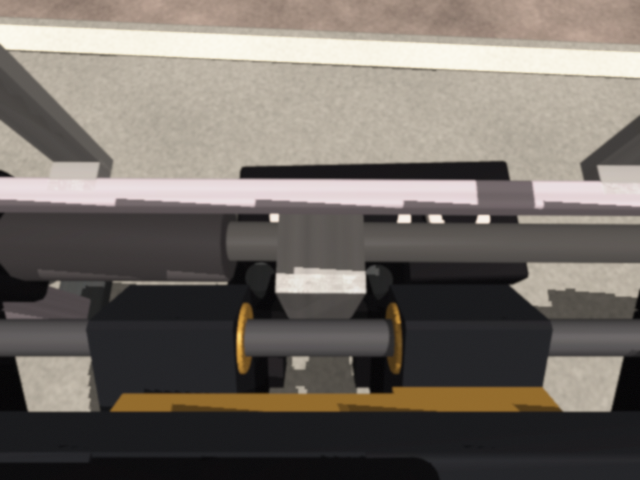

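arm_command --motion '[[[0,0.4,0],[0,0,0],1],[[0,0.8,0],[0,0,0],1],[[-0.1,1.2,0],[0,0,0],1],[[-0.1,1.5,0],[0,0,0],1],[[-0.1,1.8,0],[0,0,0],1],[[-0.1,2,0],[0,0,0],1],[[-0.1,2.2,0],[0,0,0],1],[[-0.1,2.3,0],[0,0,0],1]]'

```text
clock: 17.95
tool_pos: [0.652, 0.05, 0.1412]
tool_rot: [-2.982, -0.081, -0.936]
wrist_force: [-0.3, -0.6, -3.2]
gripper_width: 0.0236
finger_force: 30.0
```

arm_command --motion '[[[0,0.05,0],[0,0,0],1],[[0,0.1,0],[0,0,0],1],[[0,0.15,0],[0,0,0],1],[[0,0.2,0],[0,0,0],1],[[0,0.2,0],[0,0,0],1],[[0,0.2,0],[0,0,0],1],[[0,0.2,0],[0,0,0],1],[[0,0.2,0],[0,0,0],1]]'

```text
clock: 18.75
tool_pos: [0.6523, 0.0516, 0.1414]
tool_rot: [-2.982, -0.08, -0.936]
wrist_force: [-0.3, -0.7, -4.0]
gripper_width: 0.0236
finger_force: 30.0
```

```bash
python3 - <<'E'
from now import *
s,R=now()
c=vision.read_camera("wrist");cv2.imwrite("pics/w7.png",c["frame"])
g=cv2.cvtColor(c["frame"],cv2.COLOR_BGR2GRAY);print(g[270,180:300:2],g[222,180:300:2])
E
```

```text
t 18.75 q [-0.1447  0.5653  1.9117  1.0462  0.1295  0.3645] x [0.6523 0.0516 0.1414] lean 34.9 yaw 3.0/3.1 F [-0.2571 -0.6812 -4.0095] w 0.023633012533936064 29.996617566794157
[ 57  56  58  57  57  57  57  57  56  57  57  56  56  57  57  57  58  57
  58  58  57  57  58  57  58  57  58  57  58  58  58  57  57  57  57  58
  58  58  58  59  57  58  58  58  58  58  57  69 107 119 119 115  98  96
  97  97  98  99  99  97] [59 58 58 58 58 58 58 58 57 58 58 58 57 58 57 57 57 57 59 58 58 58 58 57
 57 58 57 58 58 58 57 57 58 57 58 58 58 58 59 58 57 58 57 57 58 57 57 56
 59 84 91 91 90 90 91 92 93 94 95 93]
```

arm_command --motion '[[[0,0.05,-0.05],[0,0,0],1],[[0,0.1,-0.05],[0,0,0],1],[[0,0.15,-0.05],[0,0,0],1],[[0,0.2,-0.05],[0,0,0],1],[[0,0.25,-0.05],[0,0,0],1],[[0,0.3,-0.05],[0,0,0],1],[[0,0.3,-0.05],[0,0,0],1],[[0,0.3,-0.05],[0,0,0],1]]'

```text
clock: 19.6
tool_pos: [0.6526, 0.0545, 0.1412]
tool_rot: [-2.982, -0.08, -0.938]
wrist_force: [-0.6, -0.9, -1.6]
gripper_width: 0.0231
finger_force: 30.0
```

arm_command --motion '[[[0,0.05,0],[0,0,0],1],[[0,0.1,0],[0,0,0],1],[[0,0.15,0],[0,0,0],1],[[0,0.2,0],[0,0,0],1],[[0,0.25,0],[0,0,0],1],[[0,0.25,0],[0,0,0],1],[[0,0.25,0],[0,0,0],1],[[0,0.25,0],[0,0,0],1]]'

```text
clock: 20.4
tool_pos: [0.6526, 0.0562, 0.1412]
tool_rot: [-2.983, -0.078, -0.938]
wrist_force: [-0.7, -4.8, -1.8]
gripper_width: 0.0236
finger_force: 30.0
```

arm_command --motion '[[[0,0,-0.05],[0,0,0],1],[[0,0,-0.05],[0,0,0],1],[[0,0,-0.05],[0,0,0],0.7],[[0,0,-0.05],[0,0,0],0.66],[[0,0,-0.05],[0,0,0],0.6],[[0,0,-0.05],[0,0,0],0.5],[[0,0,-0.05],[0,0,0],0.5],[[0,0,-0.05],[0,0,0],0.5]]'

```text
clock: 21.2
tool_pos: [0.6523, 0.0574, 0.1405]
tool_rot: [-2.982, -0.081, -0.936]
wrist_force: [-0.4, -0.1, 0.2]
gripper_width: 0.0422
finger_force: 0.0
```

```bash
python3 - <<'E'
from now import *
s,R=now();z=R[:,2];print("back 12cm",-12*z)
c=vision.read_camera("wrist");cv2.imwrite("pics/w8.png",c["frame"])
q=s["joint_pos"]
for b in(.02,.05,.08,.12):
    q,e=ik(p,s["tool_pos"]-b*z,R,q);print(b,e<1e-3,q.round(2))
E
```

```text
t 21.2 q [-0.1327  0.5676  1.9109  1.0382  0.1227  0.3817] x [0.6523 0.0574 0.1405] lean 34.9 yaw 3.0/3.1 F [-0.4129 -0.0505  0.1569] w 0.04220989661835995 0.0
back 12cm [-6.8516 -0.3618  9.845 ]
0.02 True [-0.14  0.53  1.93  0.89  0.14  0.53]
0.05 True [-0.14  0.46  1.95  0.72  0.17  0.7 ]
0.08 True [-0.15  0.4   1.97  0.59  0.21  0.83]
0.12 True [-0.16  0.31  1.98  0.46  0.28  0.94]
```

View pics/w8.png

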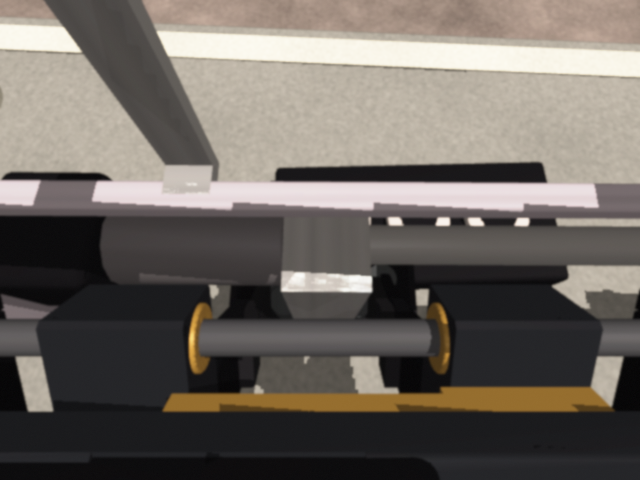

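The bin hangs free. The sleeve shows about 179 px (roughly 50 mm) between the stop block at column 103 and the strap at column 282, so it is fully in. I'll back out along the tool axis.

arm_command --motion '[[[-0.5,0,0.7],[0,0,0],0.5],[[-1.1,-0.1,1.6],[0,0,0],0.5],[[-1.9,-0.1,2.7],[0,0,0],0.5],[[-2.8,-0.1,4],[0,0,0],0.5],[[-3.8,-0.2,5.5],[0,0,0],0.5],[[-4.9,-0.3,7.1],[0,0,0],0.5],[[-6,-0.3,8.6],[0,0,0],0.5],[[-6.9,-0.4,9.8],[0,0,0],0.5]]'

```text
clock: 22.05
tool_pos: [0.5827, 0.0532, 0.2393]
tool_rot: [-2.982, -0.081, -0.937]
wrist_force: [0.1, -0.1, -0.4]
gripper_width: 0.0438
finger_force: 0.0
```

```bash
python3 - <<'E'
from now import *
s,R=now()
c=vision.read_camera("wrist");cs=vision.read_camera("scene")
o=np.zeros((600,800,3),np.uint8);o[:300,:400]=cv2.resize(c["frame"],(400,300));o[:300,400:]=cv2.resize(cs["frame"][230:350,240:400],(400,300));o[300:,:400]=cv2.resize(cs["frame"],(400,300))
cv2.imwrite("pics/fin.png",o)
E
```

```text
t 22.05 q [-0.1661  0.3065  1.9883  0.4684  0.2777  0.9361] x [0.5827 0.0532 0.2393] lean 34.9 yaw 3.0/3.1 F [ 0.1366 -0.0602 -0.3762] w 0.04379911072860568 0.0
```

View pics/fin.png

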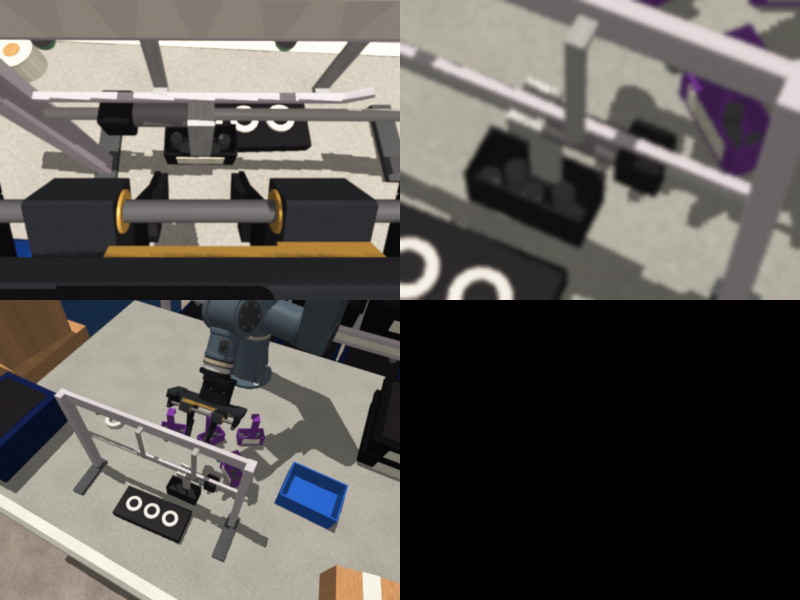

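The picture shows the bin hanging level at (200,140), touching the pushed-in sleeve next to the stop at (118,112). The arm is clear, so I'll hand in.

```bash
python3 -c "
from h import *
print(manip.hand_in())"
```

```text
the job is handed in; nothing more can be done
None
```

The bin hangs level and free on the rail with the stop's sleeve pushed fully in, judging by the last pictures. I handed the job in at about 22 s with the arm clear; the hand-in gave no verdict.

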